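Tighten the recessed clamp screw of a relay holder with a T-handle hex key

TASK

Tighten the clamp screw of the relay holder: take the T-handle hex key from the tool rack, push it fully home in the screw's recessed hexagon socket, and only then turn it clockwise (seen from above) until the screw comes to its stop. Leave the key standing fully home in the screw, let go of it, and leave the two screwdrivers, the meter and the clear relay cover where they are.

Things in the scene. Friction and masses are not known exactly. Their poses are not given: they have to be found in the camera images.
- hex_key: T-handle hex key, about 0.3 kg, upright in a rack hole. Origin: centre of its lower tip, z up the shaft. Dark hexagonal shaft 17 mm across flats, 90 mm long, lowest 4 mm tapered; hexagon corners lie along the key's x axis and every 60 degrees. Collar of 32 mm diameter, 66 to 70 mm above the tip, rests on the rack top. Red crossbar: see key_grip.
- key_grip (a point): middle of the hex key's red crossbar, 115 mm above the tip, on the shaft's axis; axes as the key's. The crossbar is 90 mm long along x, 20 mm thick along y, 22 mm high; below it a 16 mm round neck, then the shaft.
- socket_floor (a point): centre of the floor of the clamp screw's hexagon socket; turns with the screw, z up. The socket is 18.5 mm across flats, 16 mm deep, walls vertical; its corners lie along this point's x axis and every 60 degrees, so the 17 mm key fits in any of six positions, with about 10 degrees of rotational play to either side.
- socket_mouth (a point): centre of the socket's mouth, 16 mm above socket_floor, at the screw's top face. The screw head (33 mm in diameter) lies 6 mm below the top of its aluminium block, in a round counterbore 36 mm in diameter. Same axes as socket_floor.
- clamp_screw (a joint): angle of the clamp screw in rad, growing as it is turned clockwise seen from above (tightened): stop at 1.3 (tight); starts between 0 and 0.4. Friction 0.12 N m; stays where it is left; does not rise or sink. A black line on its head meets a black line on the block when it is tight.
- relay_holder: fixed relay holder: grey base plate 100 x 220 x 12 mm, origin at the centre of its underside. Aluminium screw block 70 x 70 mm, 50 mm high, centred at y = -60 mm; the relay under repair, 80 x 90 mm, up to 78 mm high, centred at y = +55 mm.
- tool_rack: fixed wooden rack 60 mm (x) x 250 mm (y) x 72 mm high, origin at the centre of its underside, with three vertical through holes 23 mm in diameter at y = -85, 0 and +85 mm. The hex key and the two screwdrivers stand in them in any order.
- slotted_driver: screwdriver with a round red handle 28 mm in diameter standing in the rack (bystander); origin at its tip, top of the handle 141 mm above it. No crossbar.
- cross_driver: shorter, thicker screwdriver with a round red handle 32 mm in diameter standing in the rack (bystander); origin at its tip, top of the handle 128 mm above it. No crossbar.
- meter: grey multimeter lying flat, 80 x 150 x 34 mm (bystander); origin at the centre of its underside
- relay_cover: clear plastic open relay cover, 85 x 105 x 75 mm (bystander); origin at the centre of its underside
There are look-alikes about, which are no part of the job. Leave any purple or yellow look-alike of the hex_key alone.

How it is judged (in metres and radians):
On the way, in this order (a step that is already met when the one before it is completed fails the run):
1. the hex key stands fully home in the socket while the screw is still loose (z of hex_key in the frame of socket_floor below 0.004 m and horizontal distance between hex_key and socket_floor below 0.004 m and angle between hex_key's own z axis and vertical below 0.15 rad and value of joint clamp_screw below 0.8 rad), for 0.2 s.
2. the screw is turned to its stop with the key still home in it (value of joint clamp_screw above 1.18 rad and z of hex_key in the frame of socket_floor below 0.005 m and horizontal distance between hex_key and socket_floor below 0.004 m), for 0.2 s.
At the end, for the whole second after the job is handed in: The clamp screw is at its stop (within 0.12 rad), and the released hex key stands at rest in its socket, tip within 5 mm of the floor and 4 mm of the axis, tilted less than 0.2 rad (all of step 2 and angle between hex_key's own z axis and vertical below 0.2 rad and linear speed of hex_key below 0.02 m/s); the robot touches nothing.
It fails at once if a screwdriver is pulled or knocked from its place (over 30 mm) (distance of any of slotted_driver, cross_driver from where it was at the start of the episode above 0.03 m).
It fails at once if the meter or the relay cover is pushed away (over 30 mm) (distance of any of meter, relay_cover from where it was at the start of the episode above 0.03 m).
It also fails if it takes over 48 s, if anything falls off the work surface, if the arm or the gripper's body presses on something with over 40 N, if the wrist force passes 120 N, or if a joint passes its speed limit or range.

ROBOT

A 7-joint arm with a two-finger parallel gripper is mounted at the origin on the work surface. World frame = base frame: x ahead of the robot, y to its left, z up, the work surface at z = 0. Lengths are in mm, angles in rad, forces in N, time in s.
With the tool pointing down it reaches from about 400 to 875 mm from the base axis. Payload 4.4 kg.
Tool frame: the origin (TCP) lies midway between the tips of the shut fingers; the grasp point (between the pads) lies ctrl.tcp_to_grasp behind it (ctrl.tcp_to_grasp is the distance from the TCP to the grasp point, in mm); z points along the fingers, y is the line along which they close (so a half turn about z gives the same grasp; the last joint's range is limited). The gripper opens to 85 mm and grips with 20 to 120 N. Pads are 22 mm wide; open, the fingers measure 114 mm over their backs; the gripper's body (76 mm by 85 mm) begins 54 mm behind the grasp point. The pads swing forward as they close: fully open they stand 13 mm farther back than shut.
Start: joints at [-1.373, 0.628, 0.038, 1.517, -0.027, 0.996, -0.02], TCP at [169.463, 627.535, 231.313] pointing down, gripper open.
Joint ranges: [-3.06, 3.06], [-0.37, 2.12], [-1.25, 1.32], [0.18, 2.47], [-1.1, 4.24], [0.23, 1.98], [-2.94, 2.94]. Speed limits (rad/s): [2.57, 2.57, 3.14, 3.14, 3.14, 3.14, 3.14].

INTERFACE

Orientations are given as [roll, pitch, yaw] about the fixed x, y, z axes, in that order (R = Rz(yaw) Ry(pitch) Rx(roll)).
In Python, from cell import ctrl, get_image, get_calibration, workorder, boxes_of, place_of gives the robot as it stands.
- The arm moves only by the tool play_rows, never from a script. Its argument "series" is a list that holds one entry, the list of rows, each a list of 7 numbers: the shift along the world's x, y, z in cm, then the turn, a rotation vector about the world's x, y, z in degrees, then the closure, from 0 (fully open) to 1 (shut). A call has 1 to 20 rows; each row shifts and turns the commanded pose from where the row before left it; what a row does not reach is not made up. A row lasts 1/8 s, in which the tool goes at most 62.5 mm and 10.7 degrees, less where a joint would pass 70% of its speed; a pose out of reach is approached as far as the arm can. A call with a gripper value outside its range is refused whole. The fingers move at their own pace and stop on an object; the grip force is fixed at half the most. Time passes only in rows, so rows that do not move let the fingers close. It gives the time, the measured TCP pose, the force, the opening and the grip force at its end, in the units of the state.
- ctrl.read_state(): the state, without advancing time (a new reading comes with each control period).
- get_image(name): name is "scene" or "top" or "wrist"; returns (picture, depth): 384x512x3 uint8, red, green, blue; 384x512 float32, mm along the optical axis (not along the pixel's ray), 0 where there is no reading.
- get_calibration(name): a dict with "K" (3x3 intrinsics, pixels), "R" (3x3) and "t" (3): a world point X has camera coordinates R X + t; the wrist camera has in their place "mount" (4x4, takes a point from camera to tool coordinates, whose origin is the TCP and whose axes are the flange's). Camera axes: x right, y down, z forward; pixel columns grow to the right and rows downward; lengths in mm; the calibration is good to about 2 mm. A picture is of the moment at which its call begins: read the wrist's pose just before it. get_calibration takes no time and is no camera call.
- workorder.finish_job(): hands the job in; it is judged then, once.
Trained networks look in the newest picture that a camera, given by its name, has taken for a name from the list of things; names that differ only in an ending like _2 or _b are one class to them, and where a whole thing is asked for, a point or a joint stands for the part that bears it (a point fixed in the world has none). Each returns a list of dicts, best first, with "p" (0 to 1); they miss things now and then, are a little off and sometimes report something else, mostly with a low value. They report only what shows in the picture. A call takes as long as a camera call. They do not tell look-alikes from the thing itself.
- boxes_of(target, camera): "pixel" ([column, row] in pixels, amid what is visible of it).
- place_of(target, camera): "pixel" ([column, row] in pixels: a listed point, or the origin of a listed thing).
The state is a dict: "clock": time; "qpos": joint angles; "qd": joint speeds; "tau": joint torques, N m; "eef_pos": TCP position; "tool_rot": TCP orientation; "force": force on the tool from outside, world axes, zero at the start; "torque": the same for the moment, N m; "width": finger opening in mm; "gripper_force": force on a finger pad.
Only numpy, scipy, OpenCV 4.12 (cv2) and the standard library are available. Lean on these libraries where they do the work, as an engineer would, in place of code of your own. Each camera call takes 0.05 s, during which the arm holds its last target. There are 200 camera calls.

## Working session

There is one attempt and no reset: what is moved stays moved. The work goes in short steps, Python scripts to look and compute and a tool call to move; the robot and the scene stay as the last step left them, time stands still between calls to the robot, and variables do not carry over. Pictures are saved under pics/ and viewed, at most 10 in all, crops included, and the job is handed in when it is done.

Besides the shell and the picture viewer there is one more tool, called after "Call:" by a JSON object that holds its "method" and its "body", one argument or row to a line. play_rows: Moves the arm, as the interface text tells. Its arguments: {"type":"object","properties":{"series":{"type":"array"}},"required":["series"]}

```bash
mkdir -p pics; cat > h.py <<'E'
import numpy as np,cv2
from cell import ctrl,get_image,get_calibration,workorder,boxes_of,place_of
from scipy.spatial.transform import Rotation as Ro
def cam(name,st=None):
    c=get_calibration(name)
    if 'mount' in c:
        st=st or ctrl.read_state(); T=np.eye(4); T[:3,:3]=Ro.from_euler('xyz',st['tool_rot']).as_matrix(); T[:3,3]=st['eef_pos']
        M=T@np.array(c['mount']); R=M[:3,:3].T; return np.array(c['K']),R,-R@M[:3,3]
    return np.array(c['K']),np.array(c['R']),np.array(c['t'])
def at_z(C,px,z):
    K,R,t=C; d=R.T@np.linalg.solve(K,[px[0],px[1],1]); o=-R.T@t; return o+d*(z-o[2])/d[2]
def cloud(C,D):
    K,R,t=C; v,u=np.mgrid[:D.shape[0],:D.shape[1]]; P=np.stack([(u-K[0,2])/K[0,0]*D,(v-K[1,2])/K[1,1]*D,D],-1); return (P-t)@R
def dep(C,D,px):
    return cloud(C,D)[int(round(px[1])),int(round(px[0]))]
def proj(C,X):
    K,R,t=C; p=K@(R@np.array(X)+t); return p[:2]/p[2]
E
python3 - <<'E'
from h import *
print(ctrl.tcp_to_grasp,ctrl.read_state())
ims=[]
for n in ['top','scene']:
    C=cam(n); I,D=get_image(n); np.savez('pics/%s.npz'%n,I=I,D=D); ims.append(I)
    print(n,'campos',-C[1].T@C[2])
    for t in ['hex_key','key_grip','socket_mouth','slotted_driver','cross_driver','meter','relay_cover','tool_rack','relay_holder']:
        for f in (boxes_of,place_of):
            print(t,f.__name__,[(np.round(r['pixel']),round(r['p'],2),np.round(dep(C,D,np.clip(r['pixel'],0,[511,383])))) for r in f(t,n)][:4])
cv2.imwrite('pics/a.png',cv2.cvtColor(cv2.resize(ims[0],(800,600)),cv2.COLOR_RGB2BGR))
cv2.imwrite('pics/b.png',cv2.cvtColor(cv2.resize(ims[1],(800,600)),cv2.COLOR_RGB2BGR))
E
```

```text
18.700000000000003 {'clock': 0.0, 'qpos': array([-1.37280098,  0.62932564,  0.03846236,  1.51838877, -0.02700043,
        0.99628394, -0.02003346]), 'qd': array([-0.00037363,  0.00065   , -0.00059063,  0.00041285,  0.00038098,
        0.00036905,  0.00106463]), 'tau': array([ 5.15475858e-04, -5.63413775e+01,  1.22641649e+00, -1.93442345e+01,
        1.10007939e-02,  1.05906386e-02,  1.24755939e-06]), 'eef_pos': array([169.30488723, 626.91140792, 230.39609441]), 'tool_rot': array([-3.13970588e+00,  3.59270391e-05,  2.87774668e+00]), 'force': array([0.12882646, 0.54032482, 0.46281169]), 'torque': array([ 0.0596969 ,  0.069907  , -0.02202207]), 'gripper_force': 0.0, 'width': 85.13934849419235}
top campos [ 505.24024622   82.51684225 1209.02512655]
hex_key call [(array([121., 145.]), 0.83, array([725., 398., 115.])), (array([168., 153.]), 0.62, array([702., 284., 128.])), (array([117., 211.]), 0.59, array([568., 402., 127.])), (array([183., 266.]), 0.56, array([440., 248., 127.]))]
hex_key call [(array([127., 213.]), 0.97, array([566., 394.,  71.])), (array([175., 162.]), 0.93, array([69
[... 3182 characters left out ...]
.]), 0.82, array([583., 200., 120.]))]
cross_driver call []
meter call [(array([156., 231.]), 0.74, array([755., -86.,  33.])), (array([176., 167.]), 0.17, array([ 555., -189.,   57.]))]
meter call [(array([157., 232.]), 0.65, array([755., -83.,  31.]))]
relay_cover call [(array([218., 264.]), 0.69, array([737.,  86.,   3.]))]
relay_cover call [(array([221., 278.]), 0.93, array([790., 135.,  48.]))]
tool_rack call [(array([290., 232.]), 0.56, array([600., 202.,  55.]))]
tool_rack call [(array([292., 239.]), 0.7, array([600., 209.,  34.]))]
relay_holder call [(array([174., 167.]), 0.6, array([ 556., -196.,   54.]))]
relay_holder call [(array([174., 173.]), 0.62, array([1150.,  433.,  713.]))]
```

View pics/a.png

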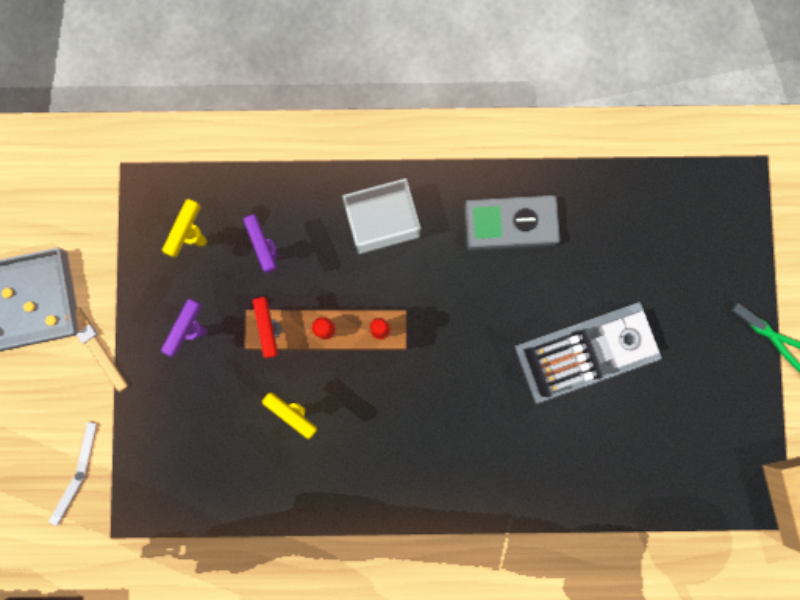

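View pics/b.png

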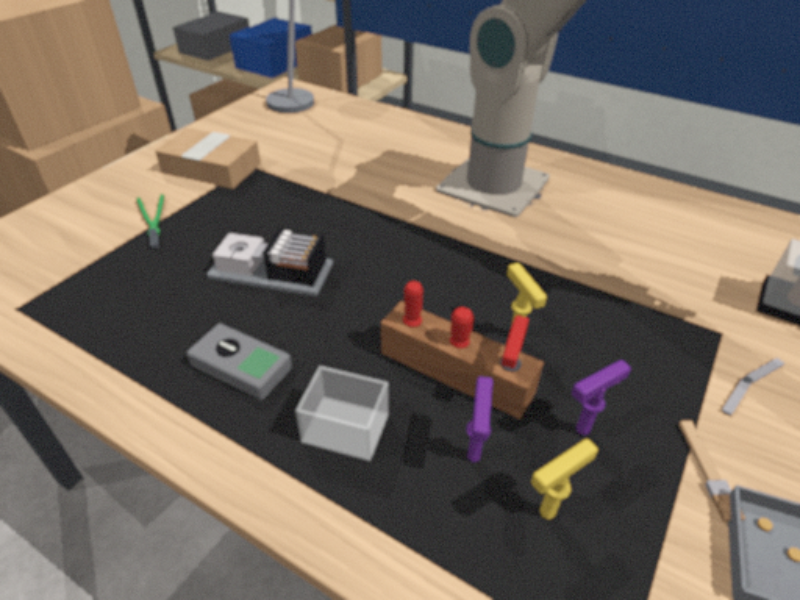

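Candidates for the key (800x600 top picture): red bar (264,327), purple bars (260,242) and (180,328), yellow bars (184,228) and (289,415). The red bar fits: it is the only red crossbar and it stands in the rack. The round red handles at (323,328) and (380,328) are the screwdrivers. The screw is at (629,339). I'll confirm in a crop and measure.

```bash
python3 - <<'E'
from h import *
d=np.load('pics/top.npz'); I,D=d['I'],d['D']; C=cam('top'); P=cloud(C,D)
r,g,b=[I[...,i].astype(int) for i in range(3)]
m=((r>120)&(g<60)&(b<70)).astype(np.uint8)
n,L,S,c=cv2.connectedComponentsWithStats(m)
for i in range(1,n):
    if S[i,4]<30: continue
    q=P[(L==i)&(P[...,2]>100)&(P[...,2]<170)]
    ys,xs=np.where(L==i); z=np.median(q[:,2])
    w=np.array([at_z(C,(x,y),z)[:2] for x,y in zip(xs,ys)],np.float32)
    print(S[i],np.round(c[i]),'z',z,'rect',cv2.minAreaRect(w))
# block
for z0,z1 in((40,70),):
    q=(abs(P[...,0]-555)<60)&(abs(P[...,1]+290)<60)&(P[...,2]>45)&(P[...,2]<75)
    z=P[q][:,2]; print('block z',np.percentile(z,[10,50,90]),q.sum())
    print(cv2.minAreaRect(P[q&(I.min(-1)>150)][:,:2].astype(np.float32)))
a=cv2.resize(I[170:250,130:260],None,fx=5,fy=5,interpolation=2); e=cv2.resize(I[180:270,325:430],None,fx=3,fy=3,interpolation=2)
o=np.zeros((400+270,650,3),np.uint8); o[:400]=a; o[400:,:315]=e
cv2.imwrite('pics/c.png',cv2.cvtColor(o[:600],cv2.COLOR_RGB2BGR))
print(cam('wrist'),get_calibration('wrist')['mount'])
E
```

```text
[161 190  17  39 349] [169. 209.] z 132.34688139902516 rect ((570.202880859375, 280.2941589355469), (90.03465270996094, 22.88988494873047), 12.461857795715332)
[200 203  15  14 160] [207. 210.] z 132.8873464606712 rect ((568.385498046875, 192.3463592529297), (32.38418197631836, 30.012901306152344), 89.3080062866211)
[237 204  13  13 136] [243. 210.] z 146.03746814654613 rect ((565.4800415039062, 108.99302673339844), (27.368825912475586, 27.360942840576172), 89.30854034423828)
block z [46.91348957 50.11920752 52.79867889] 831
((547.0899047851562, -277.7600402832031), (70.20812225341797, 88.84223937988281), 18.81995964050293)
(array([[287.11423296,   0.        , 255.9310191 ],
       [  0.        , 287.11423296, 194.42168484],
       [  0.        ,   0.        ,   1.        ]]), array([[ 2.61053839e-01,  9.65324215e-01,  2.32767676e-04],
       [ 9.25446530e-01, -2.50338242e-01,  2.84393188e-01],
       [ 2.74589901e-01, -7.40265193e-02, -9.58707703e-01]]), array([-649.23064695,  -37.40939299,  379.06895589])) [[-2.49177750e-04 -9.58705843e-01 -2.84399444e-01  7.17417667e+01]
 [ 9.99999958e-01 -2.81219657e-04  7.18327310e-05 -8.66847321e-01]
 [-1.48845173e-04 -2.84399415e-01  9.58705873e-01 -1.42864216e+02]
 [ 0.00000000e+00  0.00000000e+00  0.00000000e+00  1.00000000e+00]]
```

View pics/c.png

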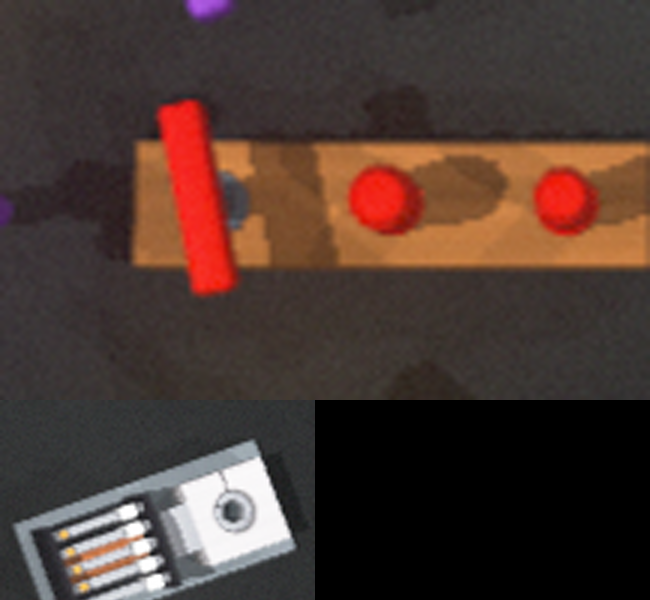

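The crop confirms it: red bar on the dark collar in the rack at (235,200), both drivers round. Screw and block are clear, with the block mark near (222,480). I'm moving above the key.

Call:
{"method": "play_rows", "body": {
  "series": [
    [[2.86, -2.49, 0, 0, 0, 1.87, 0.3], [2.86, -2.49, 0, 0, 0, 1.87, 0.3], [2.86, -2.49, 0, 0, 0, 1.87, 0.3], [2.86, -2.49, 0, 0, 0, 1.87, 0.3], [2.86, -2.49, 0, 0, 0, 1.87, 0.3], [2.86, -2.49, 0, 0, 0, 1.87, 0.3], [2.86, -2.49, 0, 0, 0, 1.87, 0.3], [2.86, -2.49, 0, 0, 0, 1.87, 0.3], [2.86, -2.49, 0, 0, 0, 1.87, 0.3], [2.86, -2.49, 0, 0, 0, 1.87, 0.3], [2.86, -2.49, 0, 0, 0, 1.87, 0.3], [2.86, -2.49, 0, 0, 0, 1.87, 0.3], [2.86, -2.49, 0, 0, 0, 1.87, 0.3], [2.86, -2.49, 0, 0, 0, 1.87, 0.3], [0, 0, 0, 0, 0, 0, 0.3], [0, 0, 0, 0, 0, 0, 0.3]]
  ]
}}

```text
clock: 3.9
eef_pos: [569.2, 279.6, 231.2]
tool_rot: [3.141, -0.001, -2.948]
force: [-0.4, 0.5, -0.5]
width: 59.4
gripper_force: 0.0
```

```bash
python3 - <<'E'
from h import *
s=ctrl.read_state(); print(s['eef_pos'],np.degrees(s['tool_rot']),s['width'],s['qpos'],s['clock'])
C=cam('wrist',s); I,D=get_image('wrist'); P=cloud(C,D)
r,g,b=[I[...,i].astype(int) for i in range(3)]
m=((r>110)&(g<70)&(b<80)).astype(np.uint8)
n,L,S,c=cv2.connectedComponentsWithStats(m)
for i in range(1,n):
    if S[i,4]<100: continue
    q=(L==i)&(P[...,2]>126)&(P[...,2]<140); ys,xs=np.where(q)
    if len(xs)<50: continue
    w=np.array([at_z(C,(x,y),132)[:2] for x,y in zip(xs,ys)],np.float32)
    print(S[i],'z',np.median(P[q][:,2]),'rect',cv2.minAreaRect(w), w.mean(0))
cv2.imwrite('pics/d.png',cv2.cvtColor(I,cv2.COLOR_RGB2BGR))
E
```

```text
[569.22460752 279.58377165 231.19722366] [ 1.79947743e+02 -4.45997675e-02 -1.68930322e+02] 59.439567252079115 [-0.45213525  0.60543757 -0.07969719  1.56224341  0.0533692   0.97650717
  1.21636486] 3.9
[  35  133   76   42 1860] z 134.30504697792705 rect ((566.7572021484375, 114.80735778808594), (28.011098861694336, 23.313507080078125), 17.349641799926758) [562.3263  116.37738]
[244 143  24  99 510] z 130.83614809807915 rect ((569.5606689453125, 277.9917297363281), (88.94066619873047, 19.08781623840332), 11.625431060791016) [567.2255 274.6539]
[ 144  150   48   43 1005] z 131.38854458909393 rect ((567.7316284179688, 195.1011962890625), (30.02528190612793, 29.034448623657227), 12.739214897155762) [568.18884 195.83354]
```

View pics/d.png

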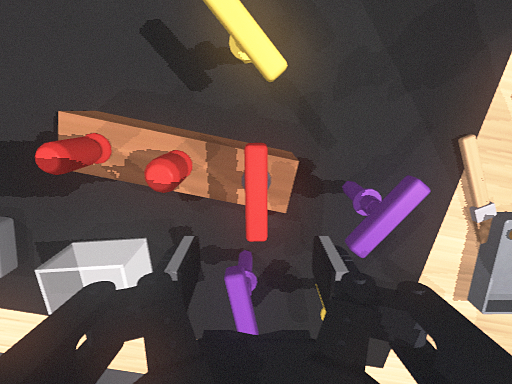

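Red bar at pixel (257,193), centred between the fingers: centre (569.6, 278), yaw 11.6°. Next I descend and grip.

Call:
{"method": "play_rows", "body": {
  "series": [
    [[0, -0.14, -2.5, 0, 0, 0.5, 0.3], [0, 0, -2.5, 0, 0, 0, 0.3], [0, 0, -2.5, 0, 0, 0, 0.3], [0, 0, -2.5, 0, 0, 0, 0.3], [0, 0, -1.7, 0, 0, 0, 0.3], [0, 0, -1.0, 0, 0, 0, 0.3], [0, 0, 0, 0, 0, 0, 0.3], [0, 0, 0, 0, 0, 0, 1], [0, 0, 0, 0, 0, 0, 1], [0, 0, 0, 0, 0, 0, 1], [0, 0, 0, 0, 0, 0, 1], [0, 0, 0, 0, 0, 0, 1], [0, 0, 0, 0, 0, 0, 1], [0, 0, 0, 0, 0, 0, 1]]
  ]
}}

```text
clock: 5.7
eef_pos: [570.4, 278.1, 105.2]
tool_rot: [3.141, 0.002, -2.94]
force: [-0.4, 1.1, 4.9]
width: 19.4
gripper_force: 63.9
```

Bar gripped (19.4 mm). Lifting it out and carrying it to a viewing spot beside the screw.

Call:
{"method": "play_rows", "body": {
  "series": [
    [[0, 0, 1.0, 0, 0, 0, 1], [0, 0, 2.0, 0, 0, 0, 1], [0, 0, 2.5, 0, 0, 0, 1], [0, 0, 2.5, 0, 0, 0, 1], [0, 0, 2.5, 0, 0, 0, 1], [0, 0, 2.5, 0, 0, 0, 1], [0, 0, 2.5, 0, 0, 0, 1], [0, 0, 1.0, 0, 0, 0, 1], [0, 0, 0, 0, 0, 0, 1]]
  ]
}}

```text
clock: 6.82
eef_pos: [569.7, 277.3, 269.3]
tool_rot: [-3.141, -0.0, -2.94]
force: [0.2, -0.1, -3.9]
width: 19.0
gripper_force: 62.9
```

Call:
{"method": "play_rows", "body": {
  "series": [
    [[0.2, -2, 0, 0, 0, 0, 1], [0.5, -4.4, 0, 0, 0, 0, 1], [0.5, -4.4, 0, 0, 0, 0, 1], [0.5, -4.4, 0, 0, 0, 0, 1], [0.5, -4.4, 0, 0, 0, 0, 1], [0.5, -4.4, 0, 0, 0, 0, 1], [0.5, -4.4, 0, 0, 0, 0, 1], [0.5, -4.4, 0, 0, 0, 0, 1], [0.5, -4.4, 0, 0, 0, 0, 1], [0.5, -4.4, 0, 0, 0, 0, 1], [0.5, -4.4, -2.5, 0, 0, 0, 1], [0.5, -4.4, -2.5, 0, 0, 0, 1], [0.5, -4.4, -2.5, 0, 0, 0, 1], [0.5, -2, -2.5, 0, 0, 0, 1], [0, 0, -0.5, 0, 0, 0, 1], [0, 0, 0, 0, 0, 0, 1], [0, 0, 0, 0, 0, 0, 1]]
  ]
}}

```text
clock: 8.95
eef_pos: [637.6, -289.1, 165.5]
tool_rot: [-3.142, 0.002, -2.938]
force: [1.3, 0.6, -2.7]
width: 18.8
gripper_force: 62.7
```

```bash
python3 - <<'E'
from h import *
s=ctrl.read_state(); print(s['eef_pos'],np.degrees(s['tool_rot']),s['width'],s['qpos'],s['clock'])
C=cam('wrist',s); I,D=get_image('wrist'); np.savez('pics/w2.npz',I=I,D=D,pos=s['eef_pos'],rot=s['tool_rot'])
for n in ['socket_mouth','socket_floor','hex_key','key_grip']:
    print(n,[(np.round(r['pixel'],1),round(r['p'],2),np.round(at_z(C,r['pixel'],44),1)) for r in place_of(n,'wrist')[:3]])
u,v=proj(C,[552,-292,44]); print(u,v)
u=int(np.clip(u,50,461));v=int(np.clip(v,50,333))
o=np.zeros((600,800,3),np.uint8); o[:384,:288]=cv2.resize(I,(288,216)) if 0 else 0
o=cv2.resize(I[v-50:v+50,u-50:u+50],(600,600),interpolation=cv2.INTER_CUBIC)
o=np.hstack([o,np.vstack([cv2.resize(I,(200,150)),np.zeros((450,200,3),np.uint8)])])
print('crop origin',u-50,v-50)
cv2.imwrite('pics/e.png',cv2.cvtColor(o,cv2.COLOR_RGB2BGR))
E
```

```text
[ 637.58894565 -289.06549627  165.48025275] [-1.79999071e+02  9.01263997e-02 -1.68324518e+02] 18.820485046860707 [ 0.41333101  0.76856466 -0.05051483  1.42384112  0.04215033  0.94892075
  2.12705362] 8.95
socket_mouth [(array([279.1,  91.9]), 0.77, array([ 549.1, -287.9,   44. ]))]
socket_floor [(array([278.3,  93.1]), 0.72, array([ 550.2, -288.3,   44. ]))]
hex_key [(array([253.9, 192.8]), 0.67, array([ 642.9, -291. ,   44. ]))]
key_grip [(array([257.1, 261.4]), 0.91, array([ 714.5, -273. ,   44. ]))]
273.70400178808444 94.34861970602395
crop origin 223 44
```

View pics/e.png

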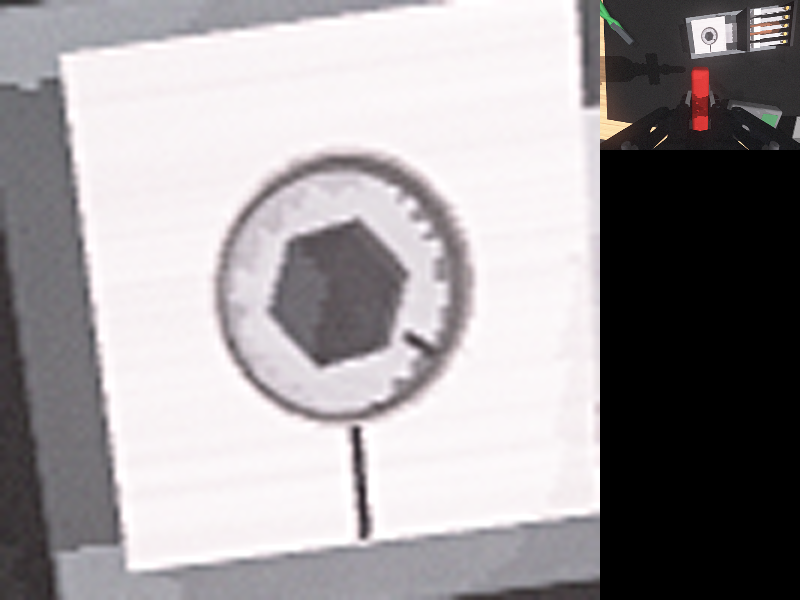

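The crop shows the hex socket around crop (340,292). The head mark is at (420,345) and the block mark at (360,480), so the screw is still loose by roughly 50°. I'll fit the socket's centre and corner angle.

```bash
cat > fit.py <<'E'
from h import *
d=np.load('pics/w2.npz'); I=d['I']; C=cam('wrist',{'eef_pos':d['pos'],'tool_rot':d['rot']})
def w(p,z=44): return np.array([at_z(C,(223+(x+.5)/6-.5,44+(y+.5)/6-.5),z)[:2] for x,y in p])
g=cv2.resize(cv2.cvtColor(I,cv2.COLOR_RGB2GRAY)[44:144,223:323],(600,600),interpolation=cv2.INTER_CUBIC)
hand=w([(358,217),(408,275),(390,347),(322,366),(272,306),(290,240)])
for th in (120,140,160):
    n,L,S,c=cv2.connectedComponentsWithStats((g<th).astype(np.uint8)); i=L[300,345]
    cnt=cv2.findContours((L==i).astype(np.uint8),0,1)[0]; cnt=max(cnt,key=len)[:,0]
    q=w(cnt).astype(np.float32); M=cv2.moments(q); ctr=np.array([M['m10'],M['m01']])/M['m00']
    r=q-ctr; a=np.arctan2(r[:,1],r[:,0]); rad=np.hypot(*r.T)
    seg=np.hypot(*(np.roll(q,-1,0)-q).T)
    ang=np.degrees(np.angle((seg*rad**8*np.exp(6j*a)).sum()))/6
    print(th,S[i,4],ctr,'area',M['m00'],'(hex 18.5: %.0f)'%(18.5**2*.866),'corner',ang)
h=hand-hand.mean(0); print('hand',hand.mean(0),np.degrees(np.angle(np.exp(6j*np.arctan2(h[:,1],h[:,0])).sum()))/6, np.hypot(*h.T))
c=hand.mean(0); m=w([(405,335),(437,357)])-c; b=w([(355,430),(365,535)],50)-c
print('head mark',np.degrees(np.arctan2(m[:,1],m[:,0])),'block mark',np.degrees(np.arctan2(b[:,1],b[:,0])))
# counterbore rim ellipse by hand at z=50
print('rim ctr',w([(345,148),(342,424),(217,285),(472,285)],50).mean(0))
# block depth
P=cloud(C,d['D']); print('block z',np.median(P[120:132,250:300,2]))
E
python3 fit.py
```

```text
120 13413 [ 549.61164225 -287.90899698] area 261.2323320945725 (hex 18.5: 296) corner -3.1283633861822433
140 14069 [ 549.59651005 -287.89611319] area 274.17453121580184 (hex 18.5: 296) corner -3.0658330010346115
160 14616 [ 549.6062857  -287.89480311] area 284.9239761438221 (hex 18.5: 296) corner -3.199748691142753
hand [ 549.38453154 -287.65118332] -3.4974231711125525 [10.42358159 10.03668178 10.61033582 10.4604843   9.99756913 10.20052915]
head mark [70.22354396 69.84411662] block mark [18.06289975 18.3673623 ]
rim ctr [ 548.98042123 -287.6486617 ]
block z 50.399364903142626
```

Socket centre (549.5, -287.9), corner angle -3.1°, about 52° left to turn. Moving over it and turning the key -14.7°.

Call:
{"method": "play_rows", "body": {
  "series": [
    [[-1.0, 0, 0.5, 0, 0, -2, 1], [-2, 0, 0, 0, 0, -3, 1], [-2, 0, 0, 0, 0, -3, 1], [-2, 0.1, 0, 0, 0, -3, 1], [-1.2, 0, 0, 0, 0, -2.7, 1], [-0.53, 0.01, 0, 0, 0, -1, 1], [0, 0, 0, 0, 0, 0, 1], [0, 0, -0.7, 0, 0, 0, 1], [0, 0, 0, 0, 0, 0, 1], [0, 0, 0, 0, 0, 0, 1]]
  ]
}}

```text
clock: 10.45
eef_pos: [549.8, -289.3, 162.0]
tool_rot: [3.141, -0.0, 3.087]
force: [-0.3, 0.0, -2.5]
width: 19.2
gripper_force: 62.7
```

```bash
python3 - <<'E'
from h import *
s=ctrl.read_state(); print(s['eef_pos'],np.degrees(s['tool_rot']),s['force'],s['width'],s['qpos'],s['clock'])
I,D=get_image('wrist'); J,_=get_image('scene')
C=cam('scene'); u,v=map(int,proj(C,[550,-288,100])); print(u,v)
o=np.hstack([cv2.resize(I,(400,300)),cv2.resize(J[v-37:v+38,u-50:u+50],(400,300),interpolation=2)])
cv2.imwrite('pics/f.png',cv2.cvtColor(o,cv2.COLOR_RGB2BGR))
E
```

```text
[ 549.75649659 -289.25604617  161.997964  ] [ 1.79989709e+02 -1.57737451e-02  1.76884520e+02] [-0.29263976  0.00808109 -2.50424135] 19.15763264231652 [ 0.43010579  0.66472209  0.01487475  1.67071147 -0.01279575  0.80657647
  1.96709232] 10.45
148 142
```

View pics/f.png

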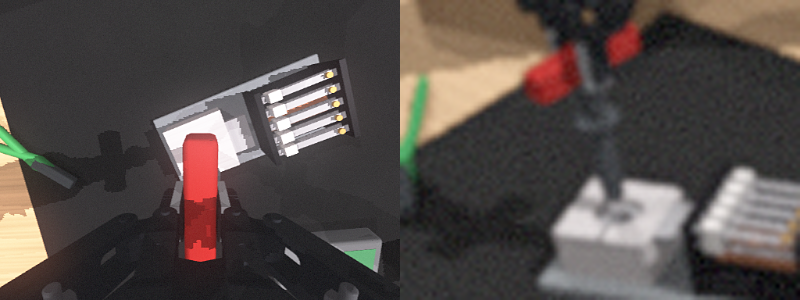

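```bash
python3 - <<'E'
from h import *
A=[]
for i in range(10):
    s=ctrl.read_state(); A.append(np.r_[s['eef_pos'],np.degrees(s['tool_rot'][2]),s['force']]); get_image('top')
A=np.array(A); print(A.round(2)); print(A.mean(0).round(2),A.std(0).round(2))
E
```

```text
[[ 5.4976e+02 -2.8935e+02  1.6225e+02  1.7687e+02 -4.0000e-01  1.0000e-02
  -3.5800e+00]
 [ 5.4971e+02 -2.8944e+02  1.6234e+02  1.7686e+02 -1.7000e-01 -3.8000e-01
  -3.4300e+00]
 [ 5.4971e+02 -2.8942e+02  1.6239e+02  1.7686e+02  2.4000e-01  3.0000e-02
  -3.0100e+00]
 [ 5.4964e+02 -2.8942e+02  1.6238e+02  1.7686e+02 -5.9000e-01 -4.6000e-01
  -3.1900e+00]
 [ 5.4963e+02 -2.8938e+02  1.6241e+02  1.7687e+02 -1.7000e-01  7.1000e-01
  -3.6000e+00]
 [ 5.4963e+02 -2.8939e+02  1.6240e+02  1.7686e+02 -1.0000e-02  5.0000e-01
  -2.5400e+00]
 [ 5.4962e+02 -2.8940e+02  1.6240e+02  1.7686e+02  6.7000e-01 -5.2000e-01
  -4.0400e+00]
 [ 5.4959e+02 -2.8938e+02  1.6239e+02  1.7687e+02 -1.1000e-01  1.2000e-01
  -2.7200e+00]
 [ 5.4957e+02 -2.8939e+02  1.6236e+02  1.7686e+02 -9.4000e-01 -5.2000e-01
  -3.4000e+00]
 [ 5.4957e+02 -2.8936e+02  1.6236e+02  1.7686e+02 -5.4000e-01  2.6000e-01
  -3.7100e+00]]
[ 5.4964e+02 -2.8939e+02  1.6237e+02  1.7687e+02 -2.0000e-01 -2.0000e-02
 -3.3200e+00] [0.06 0.03 0.04 0.   0.43 0.42 0.44]
```

The pose readings are steady, so I trust the measured values: correct by +0.8, +1.4 mm and descend until just inside the mouth.

Call:
{"method": "play_rows", "body": {
  "series": [
    [[0.08, 0.14, 0, 0, 0, 0, 1], [0, 0, -0.8, 0, 0, 0, 1], [0, 0, -0.8, 0, 0, 0, 1], [0, 0, -0.2, 0, 0, 0, 1], [0, 0, -0.2, 0, 0, 0, 1], [0, 0, -0.2, 0, 0, 0, 1], [0, 0, -0.2, 0, 0, 0, 1], [0, 0, 0, 0, 0, 0, 1]]
  ]
}}

```text
clock: 12.05
eef_pos: [550.4, -288.2, 138.7]
tool_rot: [-3.141, 0.0, 3.087]
force: [-0.9, -0.1, -0.5]
width: 19.2
gripper_force: 63.2
```

Tip about 4.5 mm inside with almost no force. Pushing it home.

Call:
{"method": "play_rows", "body": {
  "series": [
    [[0, 0, -0.2, 0, 0, 0, 1], [0, 0, -0.2, 0, 0, 0, 1], [0, 0, -0.2, 0, 0, 0, 1], [0, 0, -0.2, 0, 0, 0, 1], [0, 0, -0.15, 0, 0, 0, 1], [0, 0, -0.15, 0, 0, 0, 1], [0, 0, 0, 0, 0, 0, 1], [0, 0, 0, 0, 0, 0, 1]]
  ]
}}

```text
clock: 13.05
eef_pos: [550.1, -288.1, 127.1]
tool_rot: [-3.141, -0.001, 3.087]
force: [-1.2, -2.0, -4.5]
width: 18.7
gripper_force: 62.4
```

Call:
{"method": "play_rows", "body": {
  "series": [
    [[0, 0, -0.1, 0, 0, 0, 1], [0, 0, -0.1, 0, 0, 0, 1], [0, 0, 0, 0, 0, 0, 1], [0, 0, 0, 0, 0, 0, 1]]
  ]
}}

```text
clock: 13.55
eef_pos: [550.6, -288.3, 126.8]
tool_rot: [-3.141, 0.001, 3.087]
force: [-3.0, -1.3, 7.7]
width: 18.9
gripper_force: 64.2
```

The key is on the floor: z matches 28 mm and the push is about 11 N. Turning clockwise.

Call:
{"method": "play_rows", "body": {
  "series": [
    [[0, 0, 0, 0, 0, -2, 1], [0, 0, 0, 0, 0, -3, 1], [0, 0, 0, 0, 0, -3, 1], [0, 0, 0, 0, 0, -3, 1], [0, 0, 0, 0, 0, -3, 1], [0, 0, 0, 0, 0, -3, 1], [0, 0, 0, 0, 0, -3, 1], [0, 0, 0, 0, 0, -3, 1], [0, 0, 0, 0, 0, -3, 1], [0, 0, 0, 0, 0, -3, 1], [0, 0, 0, 0, 0, -3, 1], [0, 0, 0, 0, 0, -3, 1], [0, 0, 0, 0, 0, -3, 1], [0, 0, 0, 0, 0, -3, 1], [0, 0, 0, 0, 0, -3, 1], [0, 0, 0, 0, 0, -3, 1], [0, 0, 0, 0, 0, -3, 1], [0, 0, 0, 0, 0, -3, 1], [0, 0, 0, 0, 0, 0, 1]]
  ]
}}

```text
clock: 15.92
eef_pos: [548.9, -288.2, 126.8]
tool_rot: [-3.14, -0.001, 2.162]
force: [-5.9, -1.2, 10.7]
width: 19.0
gripper_force: 64.3
```

```bash
python3 - <<'E'
from h import *
s=ctrl.read_state(); print(s['eef_pos'],np.degrees(s['tool_rot']),s['force'],s['torque'],s['tau'],s['clock'])
E
```

```text
[ 548.93884764 -288.23361918  126.81653698] [-1.79911921e+02 -7.07241084e-02  1.23854201e+02] [-5.9195731  -1.18363705 10.6573825 ] [-0.07667338  2.1921725   0.13407075] [ -2.1822533  -51.27380133   2.14797154 -16.75556123  -1.45617921
  -2.21438684  -0.18103997] 15.925
```

Call:
{"method": "play_rows", "body": {
  "series": [
    [[0, 0, 0, 0, 0, -2, 1], [0, 0, 0, 0, 0, -2, 1], [0, 0, 0, 0, 0, -2, 1], [0, 0, 0, 0, 0, -2, 1], [0, 0, 0, 0, 0, -2, 1], [0, 0, 0, 0, 0, 0, 1], [0, 0, 0, 0, 0, 0, 1]]
  ]
}}

```text
clock: 16.8
eef_pos: [548.7, -288.1, 126.8]
tool_rot: [-3.14, -0.002, 1.988]
force: [-6.8, 0.7, 12.6]
width: 19.4
gripper_force: 64.4
```

```bash
python3 - <<'E'
from h import *
s=ctrl.read_state(); print(s['eef_pos'],np.degrees(s['tool_rot']),s['force'],s['torque'],s['tau'],s['clock'])
E
```

```text
[ 548.71663186 -288.05085713  126.79266109] [-1.79898764e+02 -9.47294867e-02  1.13876863e+02] [-6.83763466  0.65994013 12.60666158] [-0.00796428  2.19308839  0.09329743] [ -2.01044329 -51.01119518   2.85385966 -16.88486338  -1.48360066
  -2.37967439  -0.09589169] 16.8
```

No stop yet (torque is still friction level). Continuing.

Call:
{"method": "play_rows", "body": {
  "series": [
    [[0, 0, 0, 0, 0, -2, 1], [0, 0, 0, 0, 0, -2, 1], [0, 0, 0, 0, 0, -2, 1], [0, 0, 0, 0, 0, 0, 1], [0, 0, 0, 0, 0, 0, 1]]
  ]
}}

```text
clock: 17.42
eef_pos: [549.2, -287.7, 126.7]
tool_rot: [-3.14, -0.002, 1.883]
force: [-6.0, 0.0, 10.8]
width: 19.2
gripper_force: 64.4
```

```bash
python3 - <<'E'
from h import *
s=ctrl.read_state(); print(s['eef_pos'],np.degrees(s['tool_rot']),s['force'],s['torque'],s['tau'],s['clock'])
E
```

```text
[ 549.19960304 -287.67056647  126.72125869] [-1.79935200e+02 -8.75542063e-02  1.07899164e+02] [-6.0382084   0.04725859 10.79632618] [0.09008958 1.97005968 0.13178821] [ -1.53953165 -51.39549136   3.79508302 -16.64788306  -1.30033426
  -2.16622777  -0.13246614] 17.425
```

Call:
{"method": "play_rows", "body": {
  "series": [
    [[0, 0, 0, 0, 0, -2, 1], [0, 0, 0, 0, 0, -2, 1], [0, 0, 0, 0, 0, -2, 1], [0, 0, 0, 0, 0, 0, 1], [0, 0, 0, 0, 0, 0, 1]]
  ]
}}

```text
clock: 18.05
eef_pos: [549.2, -287.5, 126.7]
tool_rot: [-3.14, -0.002, 1.779]
force: [-5.9, -0.0, 11.0]
width: 19.0
gripper_force: 64.5
```

```bash
python3 - <<'E'
from h import *
s=ctrl.read_state(); print(s['eef_pos'],np.degrees(s['tool_rot']),s['force'],s['torque'],s['tau'],s['width'],s['clock'])
I,D=get_image('wrist'); C=cam('wrist',s); P=cloud(C,D)
J,_=get_image('scene'); u,v=map(int,proj(cam('scene'),[550,-288,90]))
o=np.hstack([cv2.resize(I,(400,300)),cv2.resize(J[v-37:v+38,u-50:u+50],(400,300),interpolation=2)])
cv2.imwrite('pics/g.png',cv2.cvtColor(o,cv2.COLOR_RGB2BGR))
E
```

```text
[ 549.16083714 -287.54172946  126.70649343] [-1.79916590e+02 -8.95278921e-02  1.01942995e+02] [-5.87332669 -0.01374194 11.01911021] [0.17001843 2.05960698 0.24779779] [ -1.32966243 -51.25903487   4.32084337 -16.61403894  -1.47358071
  -2.22909272  -0.28306293] 19.034146193375484 18.05
```

View pics/g.png

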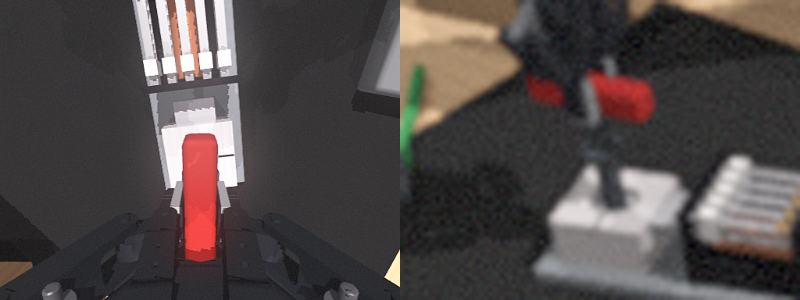

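Key is in and aligned with the gripper at pixel (200,200). Torque has risen to 0.25 N·m, so the stop may be near. A little more.

Call:
{"method": "play_rows", "body": {
  "series": [
    [[0, 0, 0, 0, 0, -2, 1], [0, 0, 0, 0, 0, -2, 1], [0, 0, 0, 0, 0, 0, 1], [0, 0, 0, 0, 0, 0, 1]]
  ]
}}

```text
clock: 18.65
eef_pos: [549.1, -287.5, 126.7]
tool_rot: [-3.14, -0.002, 1.71]
force: [-6.6, 1.2, 10.2]
width: 19.1
gripper_force: 64.5
```

```bash
python3 - <<'E'
from h import *
s=ctrl.read_state(); print(s['eef_pos'],np.degrees(s['tool_rot']),s['force'],s['torque'],s['tau'],s['width'],s['clock'])
E
```

```text
[ 549.13218133 -287.48088779  126.68706663] [-1.79905335e+02 -9.02790998e-02  9.79572565e+01] [-6.61407489  1.21653612 10.16195117] [0.20213132 2.09923684 0.33531913] [ -1.23361632 -51.15504384   4.65478197 -16.59978211  -1.52461845
  -2.26553567  -0.32743025] 19.13671445496625 18.65
```

Torque is climbing linearly (about 0.02 N·m per degree since about 69°), so the screw is against its stop. I'll unwind the twist, release, rise and check the marks.

Call:
{"method": "play_rows", "body": {
  "series": [
    [[0, 0, 0, 0, 0, 3, 1], [0, 0, 0, 0, 0, 3, 1], [0, 0, 0.1, 0, 0, 2, 1], [0, 0, 0, 0, 0, 0, 1], [0, 0, 0, 0, 0, 0, 0.3], [0, 0, 0, 0, 0, 0, 0.3], [0, 0, 0, 0, 0, 0, 0.3], [0, 0, 0, 0, 0, 0, 0.3], [0, 0, 0, 0, 0, 0, 0.3], [0, 0, 1, 0, 0, 0, 0.3], [0, 0, 2, 0, 0, 0, 0.3], [0, 0, 3, 0, 0, 0, 0.3], [0, 0, 3, 0, 0, 0, 0.3], [0, 0, 2, 0, 0, 0, 0.3], [0, 0, 0, 0, 0, 0, 0.3]]
  ]
}}

```text
clock: 20.52
eef_pos: [551.3, -288.8, 238.5]
tool_rot: [3.138, 0.003, 1.848]
force: [-0.0, -0.1, -1.0]
width: 59.6
gripper_force: 0.0
```

```bash
python3 - <<'E'
from h import *
s=ctrl.read_state(); print(s['eef_pos'],np.degrees(s['tool_rot']),s['force'],s['width'],s['clock'])
C=cam('wrist',s); I,D=get_image('wrist'); P=cloud(C,D)
r,g,b=[I[...,i].astype(int) for i in range(3)]
q=(r>110)&(g<70)&(b<80)&(P[...,2]>100)&(P[...,2]<170); print('bar top z',np.percentile(P[q][:,2],[50,75,90]))
q&=P[...,2]>145; ys,xs=np.where(q); w=np.array([at_z(C,(x,y),153.5)[:2] for x,y in zip(xs,ys)],np.float32); print(cv2.minAreaRect(w))
u,v=map(int,proj(C,[550,-288,50])); print(u,v); u=np.clip(u,80,431);v=np.clip(v,60,323)
o=cv2.resize(I[v-60:v+60,u-80:u+80],(800,600),interpolation=2)
cv2.imwrite('pics/i.png',cv2.cvtColor(o,cv2.COLOR_RGB2BGR))
E
```

```text
[ 551.32124659 -288.76936995  238.5252843 ] [1.79815652e+02 1.64566361e-01 1.05856443e+02] [-0.04535778 -0.14992634 -0.97302153] 59.57325842959912 20.525
bar top z [152.62358873 153.23556118 153.83852755]
((548.5256958007812, -287.1079406738281), (19.112625122070312, 88.15325164794922), 15.873620986938477)
254 171
```

View pics/i.png

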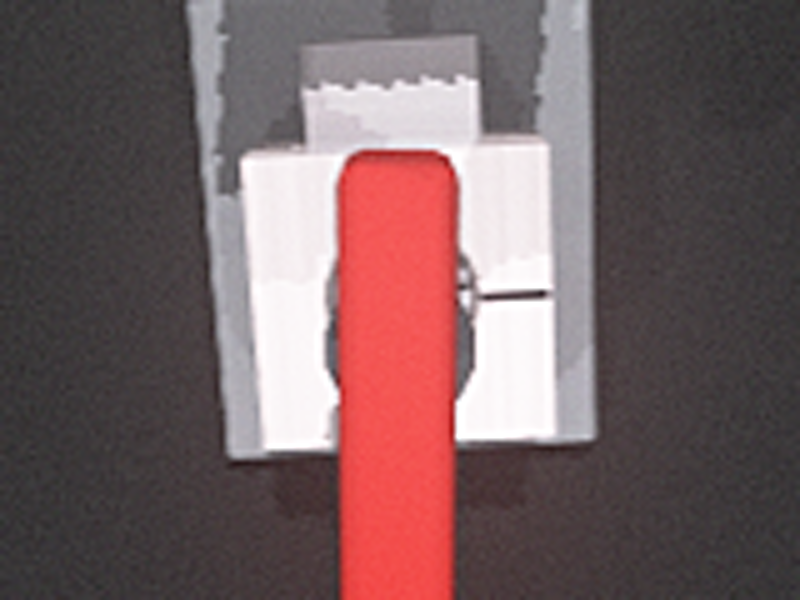

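Key stands home: bar top z is 153, so the tip is near 27.5. The head mark is hidden under the bar at about (462,292), so I'll shift sideways to see it.

Call:
{"method": "play_rows", "body": {
  "series": [
    [[2, 0.5, 0, 0, 0, 0, 0.3], [3, 0.7, 0, 0, 0, 0, 0.3], [2.5, 0.7, 0, 0, 0, 0, 0.3], [0, 0, 0, 0, 0, 0, 0.3], [0, 0, 0, 0, 0, 0, 0.3]]
  ]
}}

```text
clock: 21.2
eef_pos: [623.8, -269.5, 235.3]
tool_rot: [-3.139, -0.001, 1.847]
force: [-0.9, -0.8, -0.8]
width: 59.6
gripper_force: 0.0
```

```bash
python3 - <<'E'
from h import *
s=ctrl.read_state(); print(s['eef_pos'],s['clock'])
C=cam('wrist',s); I,D=get_image('wrist')
u,v=map(int,proj(C,[550,-288,47])); print(u,v)
x0,y0=u-30,v-30
o=cv2.resize(I[y0:y0+60,x0:x0+80],(800,600),interpolation=2)
f=lambda X:((proj(C,X)-[x0,y0]+.5)*10).round()
print('centre',f([549.5,-287.9,44]),'block mark dir r18,35',[f([549.5+r*np.cos(.318),-287.9+r*np.sin(.318),50]) for r in(18,35)],'head mark if tight r10,16',[f([549.5+r*np.cos(.318),-287.9+r*np.sin(.318),44]) for r in(10.6,16)])
cv2.imwrite('pics/j.png',cv2.cvtColor(o,cv2.COLOR_RGB2BGR))
E
```

```text
[ 623.75395799 -269.47921924  235.30002024] 21.2
191 170
centre [312. 305.] block mark dir r18,35 [array([455., 309.]), array([601., 303.])] head mark if tight r10,16 [array([401., 301.]), array([447., 300.])]
```

View pics/j.png

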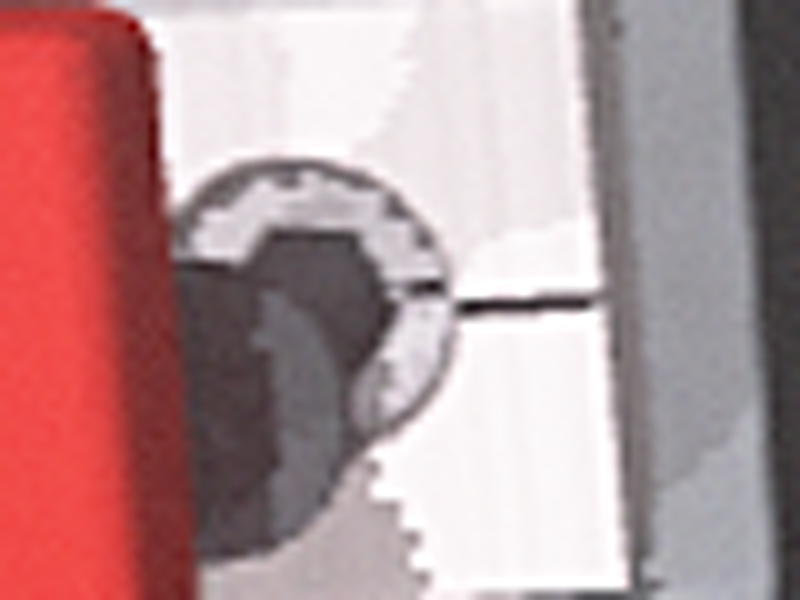

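The head mark at (418,289) sits about 6° short of the block mark at (530,304). The unwinding must have dragged the screw back a little with the wedged key. I'll grip again, turn it to the stop and release without backing off.

Call:
{"method": "play_rows", "body": {
  "series": [
    [[-2, -0.5, 0, 0, 0, 0, 0.3], [-3, -0.7, 0, 0, 0, 0, 0.3], [-2.65, -0.63, 0, 0, 0, 0, 0.3], [0, 0, 0, 0, 0, 0, 0.3], [0, 0, -2.5, 0, 0, 0, 0.3], [0, 0, -3, 0, 0, 0, 0.3], [0, 0, -3, 0, 0, 0, 0.3], [0, 0, -2, 0, 0, 0, 0.3], [0, 0, -0.4, 0, 0, 0, 0.3], [0, 0, 0, 0, 0, 0, 0.3], [0, 0, 0, 0, 0, 0, 1], [0, 0, 0, 0, 0, 0, 1], [0, 0, 0, 0, 0, 0, 1], [0, 0, 0, 0, 0, 0, 1], [0, 0, 0, 0, 0, 0, 1]]
  ]
}}

```text
clock: 23.12
eef_pos: [549.3, -287.6, 128.2]
tool_rot: [3.14, 0.001, 1.848]
force: [-0.4, -0.2, 6.2]
width: 18.8
gripper_force: 59.3
```

```bash
python3 - <<'E'
from h import *
s=ctrl.read_state(); print(s['eef_pos'],np.degrees(s['tool_rot']),s['force'],s['torque'],s['width'],s['clock'])
E
```

```text
[ 549.31746294 -287.57204846  128.24362766] [1.79933199e+02 4.79723511e-02 1.05857310e+02] [-0.35960165 -0.2490917   6.18585302] [ 0.14366363  0.14152723 -0.03826152] 18.764558343437393 23.125
```

Call:
{"method": "play_rows", "body": {
  "series": [
    [[0, 0, -0.1, 0, 0, -2, 1], [0, 0, 0, 0, 0, -2, 1], [0, 0, 0, 0, 0, -2, 1], [0, 0, 0, 0, 0, -2, 1], [0, 0, 0, 0, 0, -2, 1], [0, 0, 0, 0, 0, 0, 1], [0, 0, 0, 0, 0, 0, 1]]
  ]
}}

```text
clock: 24.0
eef_pos: [549.4, -287.7, 128.2]
tool_rot: [3.14, 0.001, 1.674]
force: [-1.5, 2.2, 12.8]
width: 19.1
gripper_force: 60.4
```

```bash
python3 - <<'E'
from h import *
s=ctrl.read_state(); print(s['eef_pos'],np.degrees(s['tool_rot']),s['force'],s['torque'],s['width'],s['clock'])
E
```

```text
[ 549.37808198 -287.69996777  128.1840573 ] [1.79908858e+02 5.09988346e-02 9.59276444e+01] [-1.45860658  2.15182103 12.80592846] [0.33271968 0.62821491 0.32082723] 19.053175719700995 24.0
```

Torque is 0.32 N·m, well above friction, so the screw is on its stop. Releasing straight away and checking.

Call:
{"method": "play_rows", "body": {
  "series": [
    [[0, 0, 0, 0, 0, 0, 0.3], [0, 0, 0, 0, 0, 0, 0.3], [0, 0, 0, 0, 0, 0, 0.3], [0, 0, 0, 0, 0, 0, 0.3], [0, 0, 0, 0, 0, 0, 0.3], [0, 0, 1, 0, 0, 0, 0.3], [0, 0, 2, 0, 0, 0, 0.3], [0, 0, 3, 0, 0, 0, 0.3], [0, 0, 3, 0, 0, 0, 0.3], [0, 0, 2, 0, 0, 0, 0.3], [2, 0.5, 0, 0, 0, 0, 0.3], [3, 0.7, 0, 0, 0, 0, 0.3], [2.5, 0.7, 0, 0, 0, 0, 0.3], [0, 0, 0, 0, 0, 0, 0.3], [0, 0, 0, 0, 0, 0, 0.3], [0, 0, 0, 0, 0, 0, 0.3]]
  ]
}}

```text
clock: 26.0
eef_pos: [622.6, -269.2, 236.7]
tool_rot: [-3.141, 0.0, 1.671]
force: [0.3, -0.6, -0.1]
width: 59.8
gripper_force: 0.0
```

```bash
python3 - <<'E'
from h import *
s=ctrl.read_state(); print(s['eef_pos'],s['force'],s['width'],s['clock'])
C=cam('wrist',s); I,D=get_image('wrist'); P=cloud(C,D)
r,g,b=[I[...,i].astype(int) for i in range(3)]
q=(r>110)&(g<70)&(b<80)&(P[...,2]>145)&(P[...,2]<170); print('bar top z',np.percentile(P[q][:,2],[25,50,75]))
ys,xs=np.where(q); w=np.array([at_z(C,(x,y),153.5)[:2] for x,y in zip(xs,ys)],np.float32); print(cv2.minAreaRect(w))
u,v=map(int,proj(C,[550,-288,47])); x0,y0=u-30,v-30
o=cv2.resize(I[y0:y0+60,x0:x0+80],(800,600),interpolation=2)
f=lambda X:((proj(C,X)-[x0,y0]+.5)*10).round()
print('centre',f([549.5,-287.9,44]),'block',[f([549.5+r*np.cos(.318),-287.9+r*np.sin(.318),50]) for r in(18,35)],'head',[f([549.5+r*np.cos(.318+a),-287.9+r*np.sin(.318+a),44]) for a in(0,.12) for r in(10.6,16)])
cv2.imwrite('pics/k.png',cv2.cvtColor(o,cv2.COLOR_RGB2BGR))
E
```

```text
[ 622.6250109 -269.2470144  236.7338046] [ 0.34535352 -0.63238298 -0.0992263 ] 59.77118397266439 26.0
bar top z [151.39404012 153.1192397  153.9534148 ]
((550.693603515625, -285.26873779296875), (21.234241485595703, 86.23352813720703), 7.238964557647705)
centre [312. 304.] block [array([449., 284.]), array([589., 253.])] head [array([397., 285.]), array([441., 276.]), array([394., 275.]), array([436., 261.])]
```

View pics/k.png

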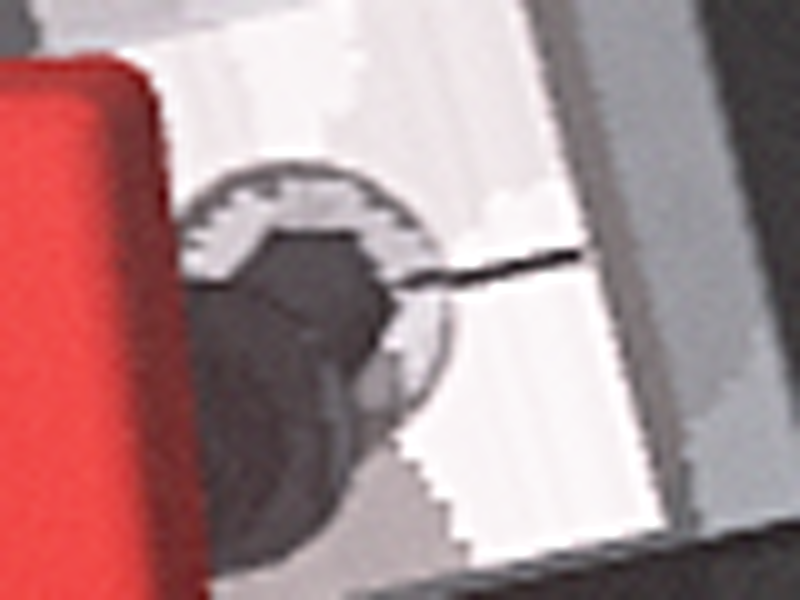

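The head mark (400–440, 280) now lines up with the block mark (460–580, 265), so the screw is tight. The key stands home and the gripper is clear. Handing in.

```bash
python3 -c "
from cell import workorder
print(workorder.finish_job())"
```

```text
the job is handed in; nothing more can be done
None
```

The clamp screw is turned to its stop (head and block marks line up) and the hex key stands released and fully home in it. The job was handed in at about 26 s, and no verdict was returned.

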